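# Repack the photometer cell case

## Task

The storage case of photometer cells has been packed wrongly: one of the two short cells stands in a long slot, and a long cell has been left out on the bench. Open the case, move the short cell to its own empty short slot, slide the long cell from the bench into the long slot that it blocked, each fully home, and shut the lid again. Do not tip any cell over, and leave the beaker and the bottles where they stand.

Things in the scene. Friction and masses are not known exactly. Their poses are not given: they have to be found in the camera images.
- case: Storage case, fixed to the bench: black lower half 84 (x) x 196 (y) x 32 mm high, filled level with the rim by a mid-grey insert with four upright rectangular slots in one row along y, at x = 0: short, long, long, short at y = -72, -28, 28, 72 mm. A clear lid covers it. Origin: centre of its underside, on the bench; z up, +x towards the hinge (away from the robot).
- short_slot_1 (a point): Short slot, 14.5 x 14.5 mm, 28 mm deep, at the -y end of the row. A short cell in it has 2 mm play in all (1 mm a side) and stands 22 mm proud of the insert. Point at the centre of the slot's floor, 4 mm above the bench and 28 mm below the grey insert's top face; axes as the case's.
- short_slot_2 (a point): Short slot, the same, at the +y end of the row. Point at the centre of the slot's floor, 4 mm above the bench and 28 mm below the grey insert's top face; axes as the case's.
- long_slot_1 (a point): Long slot, 14.5 mm in x, 34.5 mm in y, 28 mm deep, second from the -y end. A long cell in it has 2 mm play in all and stands 22 mm proud of the insert. Point at the centre of the slot's floor, 4 mm above the bench and 28 mm below the grey insert's top face; axes as the case's.
- long_slot_2 (a point): Long slot, the same, third from the -y end. Point at the centre of the slot's floor, 4 mm above the bench and 28 mm below the grey insert's top face; axes as the case's.
- lid (a joint): Angle of the clear lid, rad: 0 shut, growing as its front edge (robot's side) swings up and back, 2.0 fully open at a stop. The lid is a thin shell 84 x 196 mm, 31 mm high (top face 63 mm above the bench when shut), 90 g, on an easy damped hinge without spring: past about 1.2 rad it sinks open by itself, below 1.0 it sinks shut, within about 4 s.
- lid_hinge (a point): Midpoint of the lid's hinge line, which runs along the case's y at the far rim of the lower half (case frame x = 42 mm, 32 mm above the bench). Fixed. The lid's top front edge lies 84 mm before this line and 31 mm above it when shut, and swings about it; fully open, the lid leans back and reaches 108 mm above the bench and 80 mm behind this line.
- lid_grip (a point): Point in the black finger grip on the lid's top face, at the middle of its front edge: a block 18 mm wide (y), 12 mm deep (x), 24 mm tall. The point lies 14 mm above the lid's top face and 10 mm below the block's top; shut, 77 mm above the bench, 72 mm before the hinge line and 45 mm above it. Turns with the lid; z is the lid's outward normal.
- short_cell_1: Short cell: stoppered glass cell 12.5 x 12.5 mm, 50 mm tall with its flat white stopper, 13 g, foot bevelled 1.5 mm; starts upright in the case, in a short slot or wrongly in a long one. z up, y along the light path (clear windows at its ends), x normal to the two frosted side walls, 12.5 mm apart, by which a cell is best gripped. Origin: centre of its underside.
- short_cell_2: Second short cell, the same as short_cell_1 and interchangeable with it; starts upright in the case, in a short slot or wrongly in a long slot. Just one of the two short cells is packed wrongly; it has 22 mm play along the long slot. Axes and origin as short_cell_1.
- long_cell_1: Long cell: stoppered glass cell, 12.5 mm (x) by 32.5 mm (y), 50 mm tall with its flat white stopper, 26 g, its foot bevelled 1.5 mm; starts rightly packed in a long slot. Axes and origin as short_cell_1.
- long_cell_2: Second long cell, the same as long_cell_1 and interchangeable with it; starts standing upright on the bench to the left or the right of the case. Axes and origin as short_cell_1.
- beaker: Bystander: glass beaker, 42 mm across, 58 mm high, on the bench at the side of the case where the loose cell is not. Origin: centre of its underside.
- reagent_bottle: Bystander: clear bottle with a blue cap, 56 mm across, 105 mm high, on the left. Origin: centre of its underside.
- amber_bottle: Bystander: brown bottle with a red cap, 52 mm across, 95 mm high, on the right. Origin: centre of its underside.
Things that resemble listed ones, but are neither listed nor needed, are in the scene too. Several things look just like the case: the one meant starts farthest from the robot's base.

How it is judged (in metres and radians):
On the way, in this order (a step that is already met when the one before it is completed fails the run):
1. the case is opened (lid past 1.5 rad) (value of joint lid above 1.5 rad), for 0.1 s.
2. both short cells are fully home in the short slots and both long cells in the long slots ((((horizontal distance between short_cell_1 and short_slot_1 below 0.003 m and z of short_cell_1 in the frame of short_slot_1 below 0.003 m and angle between short_cell_1's own z axis and vertical below 0.1 rad) and (horizontal distance between short_cell_2 and short_slot_2 below 0.003 m and z of short_cell_2 in the frame of short_slot_2 below 0.003 m and angle between short_cell_2's own z axis and vertical below 0.1 rad)) or ((horizontal distance between short_cell_1 and short_slot_2 below 0.003 m and z of short_cell_1 in the frame of short_slot_2 below 0.003 m and angle between short_cell_1's own z axis and vertical below 0.1 rad) and (horizontal distance between short_cell_2 and short_slot_1 below 0.003 m and z of short_cell_2 in the frame of short_slot_1 below 0.003 m and angle between short_cell_2's own z axis and vertical below 0.1 rad))) and (((horizontal distance between long_cell_1 and long_slot_1 below 0.003 m and z of long_cell_1 in the frame of long_slot_1 below 0.003 m and angle between long_cell_1's own z axis and vertical below 0.1 rad) and (horizontal distance between long_cell_2 and long_slot_2 below 0.003 m and z of long_cell_2 in the frame of long_slot_2 below 0.003 m and angle between long_cell_2's own z axis and vertical below 0.1 rad)) or ((horizontal distance between long_cell_1 and long_slot_2 below 0.003 m and z of long_cell_1 in the frame of long_slot_2 below 0.003 m and angle between long_cell_1's own z axis and vertical below 0.1 rad) and (horizontal distance between long_cell_2 and long_slot_1 below 0.003 m and z of long_cell_2 in the frame of long_slot_1 below 0.003 m and angle between long_cell_2's own z axis and vertical below 0.1 rad)))), for 0.2 s.
At the end, for the whole second after the job is handed in: Each of the four cells is at rest and upright (within 0.1 rad) in a slot of its own size, its underside within 3 mm of the slot's floor and centred within 3 mm; the lid is shut (below 0.06 rad) and still (all of step 2 and value of joint lid below 0.06 rad and velocity of joint lid below 0.05 rad/s and linear speed of each of short_cell_1, short_cell_2, long_cell_1, long_cell_2 below 0.02 m/s); the robot touches nothing.
It fails at once if a cell is tipped over (more than 0.7 rad from upright) (angle between any of short_cell_1, short_cell_2, long_cell_1, long_cell_2's own z axis and vertical above 0.7 rad).
It fails at once if the beaker or a bottle is shifted by more than 30 mm or tipped (distance of any of beaker, reagent_bottle, amber_bottle from where it was at the start of the episode above 0.03 m or angle between any of beaker, reagent_bottle, amber_bottle's own z axis and vertical above 0.4 rad).
It also fails if it takes over 72 s, if anything falls off the work surface, if the arm or the gripper's body presses on something with over 40 N, if the wrist force passes 120 N, or if a joint passes its speed limit or range.

## Robot

A 6-joint arm with a two-finger parallel gripper is mounted at the origin on the work surface. World frame = base frame: x ahead of the robot, y to its left, z up, the work surface at z = 0. Lengths are in mm, angles in rad, forces in N, time in s.
With the tool pointing down it reaches from about 275 to 1000 mm from the base axis. Payload 8.4 kg.
Tool frame: the origin (TCP) lies at the very end of the fingers, on their centre line; the grasp point (between the pads) lies 19 mm behind it; z points along the fingers, y is the direction in which the jaws open and shut (so a half turn about z gives the same grasp; the last joint's range is limited). The gripper opens to 85 mm and grips with 20 to 120 N. Pads are 22 mm wide; open, the fingers measure 114 mm over their backs; the gripper's body (76 mm by 85 mm) begins 54 mm behind the grasp point. The pads swing forward as they close: fully open they stand 13 mm farther back than shut.
Start: joints at [1.149, 0.353, 1.633, -0, 1.155, -0.002], TCP at [254.735, 570.735, 231.281] pointing down, gripper open.
Joint ranges: [-2.63, 2.63], [-0.92, 2.1], [0.06, 2.66], [-1.3, 4.44], [0, 2.69], [-3.02, 3.02]. Speed limits (rad/s): [2.22, 2.22, 2.79, 3.14, 3.14, 3.14].

## Interface

Orientations are given as [roll, pitch, yaw] about the fixed x, y, z axes, in that order (R = Rz(yaw) Ry(pitch) Rx(roll)).
In Python, from rig import sense, grab_frame, get_calibration, sign_off, boxes_of, trace gives the robot as it stands.
- The arm moves only by the tool servo_tool, never from a script. Its argument "rows" is a list of rows, each a list of 3 entries, a list of its own where there are three numbers: the finger opening in mm, from 0 to 85.4, then the shift along the tool's x, y, z in mm, then the turn, a rotation vector about the tool's x, y, z in degrees. A call has 1 to 8 rows; each row shifts and turns the commanded pose from where the row before left it, along the tool's axes as they then stand; what a row does not reach is not made up. A row lasts 1/8 s, in which the tool goes at most 62.5 mm and 10.7 degrees, less where a joint would pass 70% of its speed; a pose out of reach is approached as far as the arm can. A call is refused whole if a number of a shift passes 62.5 or a number of a turn 10.7, either way. A call with a gripper value outside its range is refused whole. The fingers move at their own pace and stop on an object; "force" is the grip in N (left out, the last holds). Time passes only in rows, so rows that do not move let the fingers close. It gives the time, the measured TCP pose, the force and the opening at its end, in the units of the state.
- sense(): the state, without advancing time (a new reading comes with each control period).
- grab_frame(name): name is "scene" or "side" or "wrist"; returns the picture (420x560x3 uint8, blue, green, red); there is no depth.
- get_calibration(name): a dict with "intrinsics" (3x3 intrinsics, pixels), "world_to_cam" (4x4, takes a point from world to camera coordinates). Camera axes: x right, y down, z forward; pixel columns grow to the right and rows downward; lengths in mm; the calibration is good to about 2 mm. A picture is of the moment at which its call begins: read the wrist's pose just before it. get_calibration takes no time and is no camera call; for the wrist camera it gives the pose at the moment of the call.
- sign_off(): hands the job in, once; it reports no verdict.
Trained networks look in the newest picture that a camera, given by its name, has taken for a name from the list of things; names that differ only in an ending like _2 or _b are one class to them, and where a whole thing is asked for, a point or a joint stands for the part that bears it (a point fixed in the world has none). Each returns a list of dicts, best first, with "conf" (0 to 1); they miss things now and then, are a little off and sometimes report something else, mostly with a low value. They report only what shows in the picture. A call takes as long as a camera call. They do not tell look-alikes from the thing itself.
- boxes_of(camera, thing): "centre" ([x, y, z] in mm, in the coordinates of the camera as it stood for that picture, good to about 4 mm: the middle of the surface that is visible of it).
- trace(camera, thing): "mask" (420x560 bool, what is visible of it).
The state is a dict: "clock": time; "qpos": joint angles; "qvel": joint speeds; "joint_efforts": joint torques, N m; "eef_pos": TCP position; "tcp_rot": TCP orientation; "contact_force": force on the tool from outside, world axes, zero at the start; "wrist_torque": the same for the moment, N m; "opening": opening from 0.0 (shut) to 1.0 (fully open).
Only numpy, scipy, OpenCV 4.12 (cv2) and the standard library are available. Lean on these libraries where they do the work, as an engineer would, in place of code of your own. Each camera call takes 0.05 s, during which the arm holds its last target. There are 200 camera calls.

## Working session

There is one attempt and no reset: what is moved stays moved. The work goes in short steps, Python scripts to look and compute and a tool call to move; the robot and the scene stay as the last step left them, time stands still between calls to the robot, and variables do not carry over. Pictures are saved under pics/ and viewed, about 8 in all and at most 12, crops included, and the job is handed in when it is done.

Besides the shell and the picture viewer there is one more tool, called after ">>>" in YAML: its name, and indented under it one key for each argument. servo_tool: Moves the arm, as the interface text tells. Its arguments: {"type":"object","properties":{"rows":{"type":"array","items":{"type":"array"}},"force":{"type":"number"}},"required":["rows"]}

```bash
mkdir -p pics; ls
python3 - <<'E'
from rig import *
import cv2,numpy as np
s=sense(); print(s)
for n in("scene","side"):
    im=grab_frame(n); cv2.imwrite(f"pics/{n}0.png",im)
    c=get_calibration(n); M=np.array(c["world_to_cam"]); print(n,np.round(c["intrinsics"],1).tolist(),np.round(M,3).tolist())
    for t in("case","lid","lid_grip","short_cell_1","long_cell_1","beaker","reagent_bottle","amber_bottle"):
        for d in boxes_of(n,t):
            p=np.array(d["centre"]); w=np.linalg.inv(M)@np.r_[p,1]; print(n,t,round(d["conf"],2),np.round(w[:3]))
E
```

```text
pics
{'clock': 0.0, 'qpos': array([ 1.14862895e+00,  3.53686661e-01,  1.63412687e+00,  1.78393456e-05,
        1.15520932e+00, -2.36063180e-03]), 'qvel': array([ 0.00030141,  0.00107912,  0.0006759 ,  0.00111291, -0.00071176,
        0.00027616]), 'joint_efforts': array([-2.14212392e-03, -6.05252767e+01, -3.42063081e+01, -2.83695035e-04,
        9.31151386e-03, -1.31033352e-05]), 'eef_pos': array([254.51677159, 570.306576  , 230.54074291]), 'tcp_rot': array([-3.14016250e+00, -1.96866567e-05,  2.72177868e+00]), 'contact_force': array([-0.50099973,  1.07948606,  0.32679708]), 'wrist_torque': array([-0.02108062, -0.0041558 ,  0.00939361]), 'opening': 1.000830194648177}
scene [[461.7, 0.0, 273.2], [0.0, 461.7, 210.3], [0.0, 0.0, 1.0]] [[0.512, 0.859, 0.004, -278.185], [0.632, -0.373, -0.679, -274.085], [-0.582, 0.35, -0.734, 1625.263], [0.0, 0.0, 0.0, 1.0]]
scene case 0.84 [553.  49.  63.]
scene case 0.83 [366.  97.  65.]
scene case 0.17 [464. 277.  41.]
scene lid 0.83 [547.  51.  63.]
scene lid 0.27 [547.  42.  59.]
scene lid_grip 0.77 [543.  47.  66.]
scene lid_grip 0.7 [362. 106.  66.]
scene beaker 0.72 [464. 274.  43.]
scene reagent_bottle 0.64 [669. 454.  63.]
scene reagent_bottle 0.47 [545.  50.  64.]
scene amber_bottle 0.68 [546.  48.  67.]
scene amber_bottle 0.56 [ 603. -424.   62.]
side [[411.5, 0.0, 280.2], [0.0, 411.5, 207.2], [0.0, 0.0, 1.0]] [[0.99, -0.143, -0.003, -524.447], [-0.104, -0.705, -0.701, 94.899], [0.098, 0.694, -0.713, 1062.961], [0.0, 0.0, 0.0, 1.0]]
side case 0.85 [530.  19.  65.]
side case 0.84 [354.  76.  60.]
side lid 0.93 [536.  34.  65.]
side lid 0.88 [343.  96.  63.]
side lid_grip 0.91 [354.  91.  64.]
side lid_grip 0.85 [533.  35.  61.]
side long_cell_1 0.67 [ 514. -316.   38.]
side long_cell_1 0.47 [531.  21.  63.]
side beaker 0.53 [459. 268.  40.]
side reagent_bottle 0.76 [657. 450.  54.]
side reagent_bottle 0.38 [463. 269.  39.]
side amber_bottle 0.78 [ 584. -441.   61.]
```

Run:
```python
import cv2,numpy as np
a=cv2.imread("pics/scene0.png");b=cv2.imread("pics/side0.png")
cv2.imwrite("pics/v1.png",cv2.resize(a,(800,600)));cv2.imwrite("pics/v2.png",cv2.resize(b,(800,600)))
```

```text
(no output)
```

View pics/v1.png

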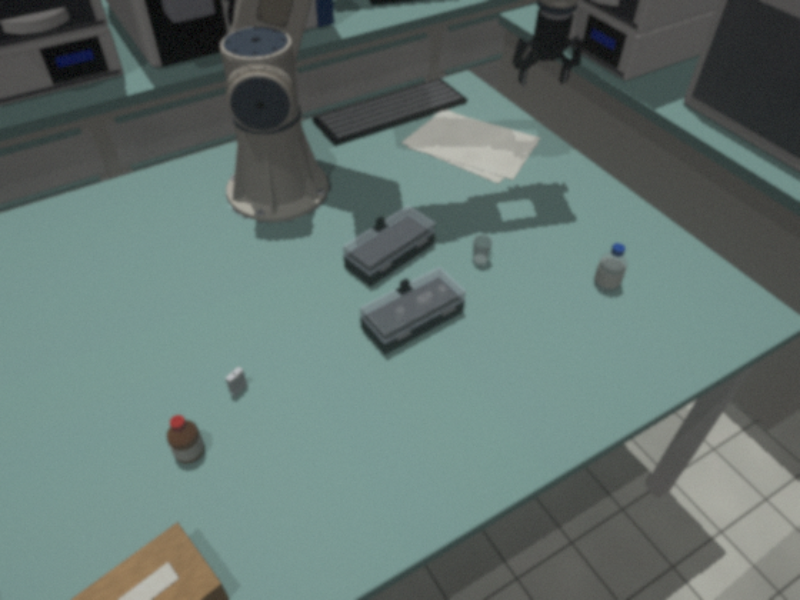

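View pics/v2.png

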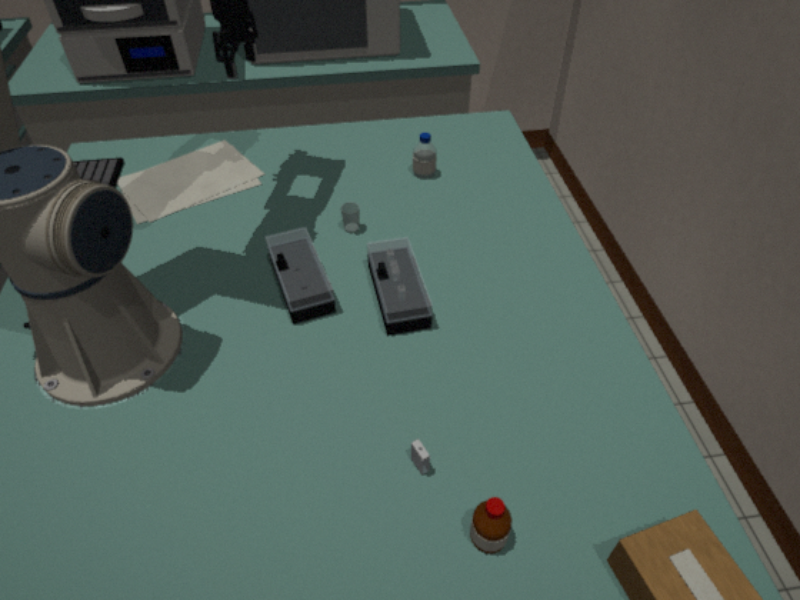

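View 1 and 2 show two look-alike cases. The near one is at (390,243) in view 1 and about (355,95) mm. The far one is at (413,308) and about (545,40) mm. The far one is the one meant, as it is farthest from the base. The loose long cell is at (236,381), the beaker at (482,250).

```bash
cat > h.py <<'E'
import numpy as np,cv2
from rig import *
from scipy.spatial.transform import Rotation as Ro
def plan(pos,yaw=None,rpy=None):
    s=sense();R=Ro.from_euler('xyz',s["tcp_rot"])
    d=R.inv().apply(np.array(pos)-s["eef_pos"]); n=np.linalg.norm(d)
    print("at",np.round(s["eef_pos"],1),"rot",np.round(s["tcp_rot"],3),"t",s["clock"],"toolshift",np.round(d,1),"rows",n/60)
    if yaw is not None: rpy=[np.pi,0,yaw]
    if rpy is not None: print("turn deg",np.round((R.inv()*Ro.from_euler('xyz',rpy)).as_rotvec(degrees=True),2))
def cal(n):
    c=get_calibration(n);return np.array(c["intrinsics"]),np.array(c["world_to_cam"])
def ray(K,M,uv,z):
    R,t=M[:3,:3],M[:3,3];d=R.T@np.linalg.inv(K)@np.array([uv[0],uv[1],1.]);o=-R.T@t
    return o+d*(z-o[2])/d[2]
def proj(K,M,p):
    q=M[:3,:3]@np.array(p)+M[:3,3];q=K@q;return q[:2]/q[2]
def found(n,t,M):
    for d in boxes_of(n,t): print(n,t,round(d["conf"],2),np.round(np.linalg.inv(M)@np.r_[d["centre"],1])[:3])
E
python3 - <<'E'
from h import *
plan([500,30,330],yaw=1.64)
K,M=cal("wrist");s=sense()
o=-M[:3,:3].T@M[:3,3]; R=Ro.from_euler('xyz',s["tcp_rot"]); print("cam in tool",R.inv().apply(o-s["eef_pos"]),"axis",R.inv().apply(M[2,:3]))
E
```

```text
at [254.7 570.8 231.3] rot [ 3.142 -0.     2.722] t 0.9 toolshift [-444.4 -393.8  -98.7] rows 10.032090381937694
turn deg [ 0.   -0.   61.98]
cam in tool [  70.35509      -0.92292251 -143.12896037] axis [-2.74740164e-01 -1.83017553e-04  9.61518491e-01]
```

>>> servo_tool:
  rows:
    - [85,[-40,-36,-10],[0,0,8]]
    - [85,[-44,-25,-11],[0,0,8]]
    - [85,[-46,-17,-11],[0,0,8]]
    - [85,[-48,-10,-11],[0,0,8]]
    - [85,[-48,-3,-11],[0,0,8]]
    - [85,[-48,3,-11],[0,0,8]]
    - [85,[-46,10,-11],[0,0,8]]
    - [85,[-46,16,-11],[0,0,6]]

```text
clock: 1.9
eef_pos: [445.6, 224.1, 318.9]
tcp_rot: [3.141, -0.0, 1.636]
contact_force: [0.3, -0.4, 1.3]
opening: 0.997
```

Run:
```python
from h import *
plan([500,30,330],yaw=1.64)
```

```text
at [445.6 224.1 318.9] rot [ 3.141 -0.     1.636] t 1.9 toolshift [-197.2   41.7  -11.1] rows 3.3647957225336236
turn deg [ 0.04 -0.02 -0.23]
```

>>> servo_tool:
  rows:
    - [85,[-47,30,-4],[0,0,0]]
    - [85,[-47,30,-4],[0,0,0]]
    - [85,[-47,20,-4],[0,0,0]]
    - [85,[0,0,0],[0,0,0]]
    - [85,[0,0,0],[0,0,0]]

```text
clock: 2.52
eef_pos: [534.2, 90.4, 330.1]
tcp_rot: [-3.141, -0.0, 1.639]
contact_force: [-0.6, 0.8, -0.3]
opening: 1.001
```

Run:
```python
from h import *
K,M=cal("wrist");print(sense()["eef_pos"]);im=grab_frame("wrist");np.savez("w1.npz",K=K,M=M,im=im)
for t in("case","lid","lid_grip","short_cell_1","long_cell_1","short_slot_1"): found("wrist",t,M)
cv2.imwrite("pics/w1.png",cv2.resize(im,(800,600),interpolation=2))
```

```text
[534.21725751  90.35527921 330.13473551]
wrist case 0.71 [353. 129.  62.]
wrist case 0.57 [529.  70.  65.]
wrist lid 0.95 [530.  66.  64.]
wrist lid 0.63 [346. 126.  62.]
wrist lid 0.4 [454. 284.  24.]
wrist lid_grip 0.95 [345. 129.  67.]
wrist lid_grip 0.6 [528.  73.  62.]
wrist short_slot_1 0.73 [527.  66.  66.]
wrist short_slot_1 0.61 [350. 125.  60.]
wrist short_slot_1 0.17 [527.  71.  61.]
```

View pics/w1.png

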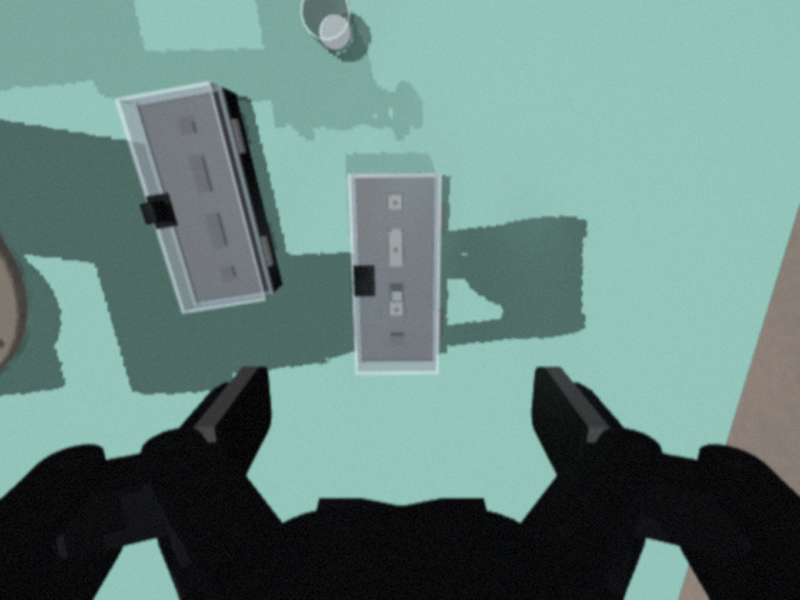

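Run:
```python
from h import *
d=np.load("w1.npz");K,M=d["K"],d["M"]
f=np.array([.7,.7])
for n,uv,z in [("TLtop",(350,175),63),("TRtop",(440,174),63),("BL",(357,373),63),("BR",(437,373),63),("BL32",(359,361),32),("BR32",(437,361),32),("grip",(364,280),87),("S2",(395,202),54),("L2",(396,247),54),("Sx",(396,309),54),("e1",(397,337),32),("bl",(397,294),32),("T32",(349,155),32),("T0",(349,155),0)]:
    print(n,np.round(ray(K,M,np.array(uv)*f,z),1))
im=d["im"][110:270,230:325];cv2.imwrite("pics/w1c.png",cv2.resize(im,None,fx=4,fy=3.7,interpolation=2)[:600])
print(im.shape)
```

```text
TLtop [483.6 151.3  63. ]
TRtop [563.7 157.5  63. ]
BL [497.5 -41.6  63. ]
BR [578.3 -36.2  63. ]
BL32 [496.8 -42.4  32. ]
BR32 [580.8 -36.8  32. ]
grip [501.9  61.8  87. ]
S2 [525.1 129.8  54. ]
L2 [528.7  87.8  54. ]
Sx [532.7  26.   54. ]
e1 [535.9 -12.1  32. ]
bl [532.9  35.3  32. ]
T32 [478.6 169.   32. ]
T0 [475.  169.7   0. ]
(160, 95, 3)
```

View pics/w1c.png

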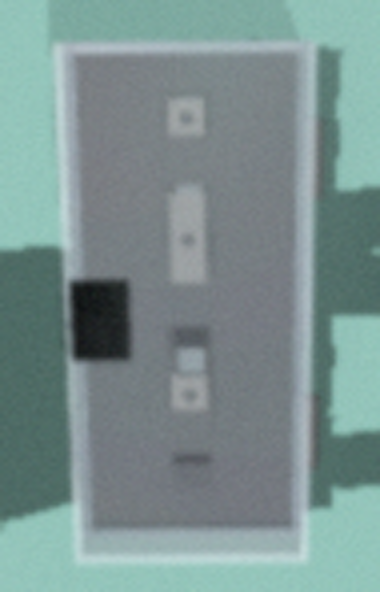

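Far case (800×600 view): corners (350,175), (440,174), (357,373), (437,373), grip (364,280). The short cell at (396,309) stands in long_slot_1, short_slot_1 at (397,337) is empty. The case centre comes out at (530.6, 58.3) with yaw 0.074, and the size checks out.

>>> servo_tool:
  rows:
    - [60,[0,0,20],[0,0,-10.5]]
    - [60,[0,0,25],[0,0,-10.5]]
    - [60,[0,0,25],[0,0,-10.5]]
    - [60,[0,0,25],[0,0,-10.5]]
    - [60,[0,0,25],[0,0,-10.5]]
    - [60,[0,0,25],[0,0,-10.5]]
    - [60,[0,0,25],[0,0,-10.5]]
    - [60,[0,0,20],[0,0,-10.5]]

```text
clock: 3.88
eef_pos: [534.1, 90.6, 139.3]
tcp_rot: [-3.142, -0.0, 3.112]
contact_force: [-0.3, 0.1, -0.2]
opening: 0.706
```

>>> servo_tool:
  rows:
    - [50,[0,0,0],[0,0,-6.4]]
    - [50,[0,0,0],[0,0,0]]

```text
clock: 4.12
eef_pos: [534.4, 90.6, 140.1]
tcp_rot: [3.142, -0.0, -3.066]
contact_force: [0.3, -0.5, -0.0]
opening: 0.588
```

Run:
```python
from h import *
plan([500.7,56.1,115],yaw=np.pi+.074)
```

```text
at [534.4  90.6 140.1] rot [ 3.142 -0.    -3.066] t 4.125 toolshift [ 36.2 -31.9  25.1] rows 0.9063027202171005
turn deg [ 0.   -0.02  0.09]
```

>>> servo_tool:
  rows:
    - [50,[36,-32,20],[0,0,0]]
    - [50,[0,0,5],[0,0,0]]
    - [50,[0,0,0],[0,0,0]]

```text
clock: 4.5
eef_pos: [501.5, 55.8, 115.5]
tcp_rot: [3.141, 0.001, -3.068]
contact_force: [0.8, 1.1, 0.1]
opening: 0.585
```

Run:
```python
from h import *
K,M=cal("wrist");s=sense();print(s["eef_pos"]);im=grab_frame("wrist")
for t in("lid_grip",): found("wrist",t,M)
c=.074;C=np.array([530.6,58.3]);R=np.array([[np.cos(c),-np.sin(c)],[np.sin(c),np.cos(c)]])
pr=lambda x,y,z:tuple(int(v) for v in proj(K,M,np.r_[C+R@[x,y],z]))
for x in(-36,-24):
  for y in(-9,9):
    for z in (63,87): cv2.circle(im,pr(x,y,z),2,(0,0,255) if z>70 else (0,255,0),-1)
for x,y in((-42,98),(-42,-98)): cv2.circle(im,pr(x,y,63),3,(255,0,0),-1)
cv2.imwrite("pics/w2.png",cv2.resize(im,(800,600),interpolation=2))
```

```text
[501.49221716  55.80564676 115.54846395]
wrist lid_grip 0.88 [513.  59.  61.]
wrist lid_grip 0.76 [375.  90.  65.]
```

View pics/w2.png

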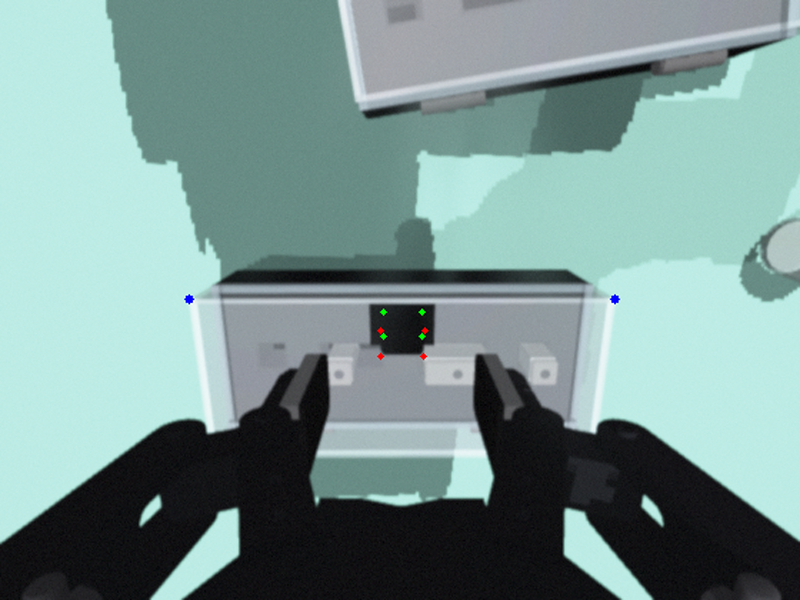

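The grip block is centred between the fingers at (402,340), within about 1 mm of the predicted points. The blue lid corners also match, so the pose is good. I'll grasp the grip now.

>>> servo_tool:
  rows:
    - [45,[0,0,25],[0,0,0]]
    - [45,[0,0,20],[0,0,0]]
    - [5,[0,0,0],[0,0,0]]
    - [5,[0,0,0],[0,0,0]]
    - [5,[0,0,0],[0,0,0]]
    - [5,[0,0,0],[0,0,0]]
  force: 40

```text
clock: 5.35
eef_pos: [501.6, 56.1, 70.9]
tcp_rot: [3.141, 0.002, -3.066]
contact_force: [0.2, 4.2, -1.5]
opening: 0.194
```

>>> servo_tool:
  rows:
    - [5,[-6,0,-9],[0,0,0]]
    - [5,[-8,0,-7.5],[0,0,0]]
    - [5,[-8.5,0,-6.5],[0,0,0]]
    - [5,[-9,0,-6],[0,0,0]]
    - [5,[-10,0,-4.5],[0,0,0]]
    - [5,[-10,0,-3],[0,0,0]]
    - [5,[-10.5,0,-2],[0,0,0]]
    - [5,[0,0,0],[0,0,0]]

```text
clock: 6.35
eef_pos: [562.6, 60.6, 108.9]
tcp_rot: [3.141, -0.001, -3.066]
contact_force: [-2.5, 5.2, -0.5]
opening: 0.194
```

>>> servo_tool:
  rows:
    - [5,[-10.5,0,-0.5],[0,0,0]]
    - [5,[-10.5,0,1],[0,0,0]]
    - [5,[-10.5,0,2],[0,0,0]]
    - [5,[-8,0,3],[0,0,0]]
    - [5,[-8,0,3],[0,0,0]]
    - [5,[0,0,0],[0,0,0]]

```text
clock: 7.1
eef_pos: [611.9, 64.4, 101.7]
tcp_rot: [3.141, 0.003, -3.066]
contact_force: [0.1, 4.8, 6.8]
opening: 0.195
```

>>> servo_tool:
  rows:
    - [50,[0,0,0],[0,0,0]]
    - [50,[0,0,0],[0,0,0]]
    - [50,[0,0,0],[0,0,0]]
    - [50,[0,0,-40],[0,0,0]]
    - [50,[10,0,-50],[0,0,10]]
    - [50,[30,0,-20],[0,0,10]]
    - [50,[30,0,0],[0,0,10]]
    - [50,[0,0,0],[0,0,10]]

```text
clock: 8.1
eef_pos: [539.6, 74.4, 210.7]
tcp_rot: [-3.141, -0.0, 2.514]
contact_force: [0.9, -0.7, 0.1]
opening: 0.582
```

>>> servo_tool:
  rows:
    - [40,[0,0,0],[0,0,10]]
    - [30,[0,0,0],[0,0,10]]
    - [30,[0,0,0],[0,0,10]]
    - [30,[0,0,0],[0,0,10]]
    - [30,[0,0,0],[0,0,10]]
    - [30,[0,0,0],[0,0,0]]

```text
clock: 8.85
eef_pos: [541.4, 74.1, 210.2]
tcp_rot: [-3.141, 0.0, 1.648]
contact_force: [0.9, 0.1, -0.5]
opening: 0.349
```

```bash
cat >> h.py <<'E'
c=.074;C=np.array([530.6,58.3]);Rc=np.array([[np.cos(c),-np.sin(c)],[np.sin(c),np.cos(c)]])
W=lambda x,y,z:np.r_[C+Rc@[x,y],z]
E
python3 - <<'E'
from h import *
plan(W(0,-10,150),yaw=np.pi/2+c)
K,M=cal("wrist");im=grab_frame("wrist")
found("wrist","short_cell_1",M);found("wrist","long_cell_1",M);found("wrist","lid",M)
for x,y,z in[(0,72,54),(0,28,54),(0,-72,32),(0,-28,32),(-42,-98,32),(42,-98,32),(-42,98,32),(42,98,32)]: cv2.circle(im,tuple(int(v) for v in proj(K,M,W(x,y,z))),1,(0,0,255),-1)
cv2.imwrite("pics/w3.png",cv2.resize(im,(800,600),interpolation=2))
E
```

```text
at [541.4  74.1 210.2] rot [-3.141  0.     1.648] t 8.85 toolshift [-24.9 -12.   60.2] rows 1.1045599019313583
turn deg [-0.01  0.01  0.17]
wrist short_cell_1 0.63 [527. 130.  55.]
wrist short_cell_1 0.52 [531.  34.  51.]
wrist long_cell_1 0.98 [531.  86.  53.]
wrist lid 0.75 [611.  88.  63.]
wrist lid 0.7 [348. 127.  61.]
```

View pics/w3.png

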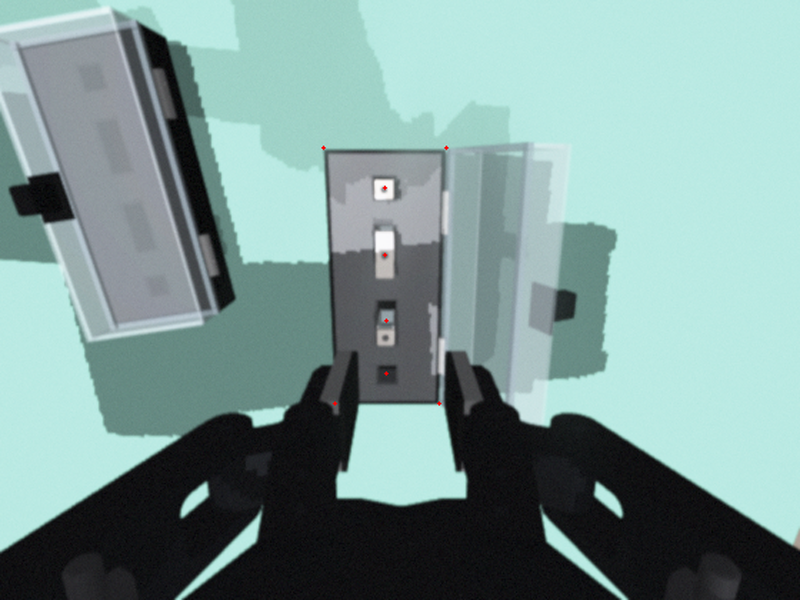

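Lid fully open. The model points fall on S2 (384,189), L2 (384,256) and empty slot 1 (387,374), within about 1 px. The short cell's stopper centre is at (385,338).

Run:
```python
from h import *
K,M=cal("wrist")
s=.7
for uv,z in [((385,338),54),((384,189),54),((384,256),54),((387,374),32),((387,300),32)]:
    p=ray(K,M,np.array(uv)*s,z);print(np.round(p,1),np.round(Rc.T@(p[:2]-C),1))
p=ray(K,M,np.array((385,338))*s,54)
plan(np.r_[p[:2],80],yaw=np.pi/2+c)
```

```text
[532.7  25.3  54. ] [ -0.4 -33.1]
[525.  129.6  54. ] [-0.4 71.6]
[527.9  85.1  54. ] [-0.7 26.9]
[536.2 -13.7  32. ] [  0.2 -72.2]
[532.   47.4  32. ] [  0.6 -11. ]
at [541.4  74.2 210.2] rot [-3.141  0.     1.649] t 9.05 toolshift [-48.  -12.5 130.3] rows 2.323135254808634
turn deg [-0.01  0.01  0.27]
```

>>> servo_tool:
  rows:
    - [32,[-16,-4,42],[0,0,0]]
    - [32,[-16,-4,44],[0,0,0]]
    - [32,[-16,-4.5,44],[0,0,0]]
    - [32,[0,0,0],[0,0,0]]
    - [32,[0,0,0],[0,0,0]]

```text
clock: 9.68
eef_pos: [533.7, 25.8, 81.6]
tcp_rot: [3.14, -0.0, 1.647]
contact_force: [0.4, 0.7, 0.0]
opening: 0.375
```

Run:
```python
from h import *
plan(np.r_[532.7,25.3,37],yaw=np.pi/2+c)
K,M=cal("wrist");im=grab_frame("wrist");found("wrist","short_cell_1",M)
cv2.imwrite("pics/w4.png",cv2.resize(im,(800,600),interpolation=2))
```

```text
at [533.7  25.8  81.6] rot [ 3.14  -0.     1.647] t 9.675 toolshift [-0.4 -1.1 44.6] rows 0.7430374169337348
turn deg [ 0.08 -0.01  0.14]
wrist short_cell_1 0.8 [529.  31.  53.]
wrist short_cell_1 0.64 [523. 126.  51.]
```

View pics/w4.png

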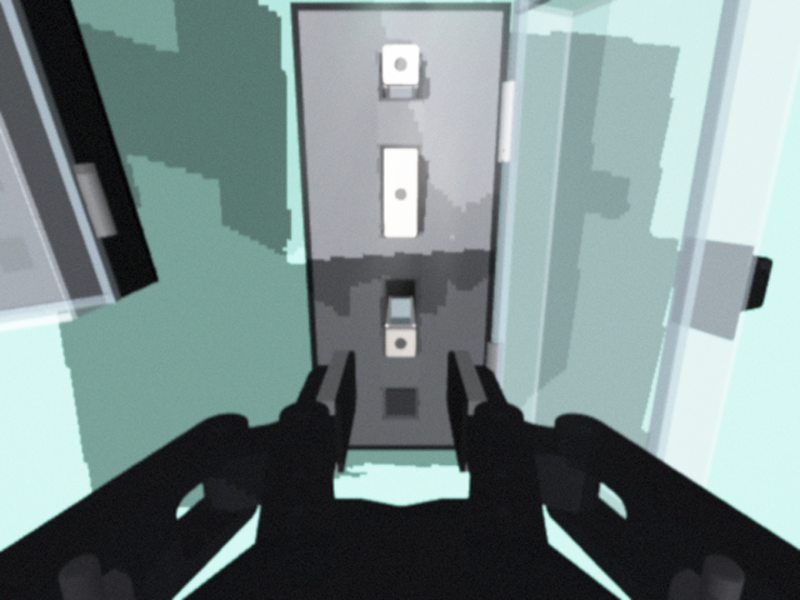

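Run:
```python
from h import *
K,M=cal("wrist")
for uv,z in [((401,344),54),((401,64),54),((401,194),54),((401,403),32)]:
    p=ray(K,M,np.array(uv)*.7,z);print(np.round(p,1),np.round(Rc.T@(p[:2]-C),1))
```

```text
[533.3  25.3  54. ] [  0.2 -33.1]
[525.4 130.1  54. ] [ 0.1 72. ]
[528.7  85.8  54. ] [ 0.1 27.6]
[536.4 -14.4  32. ] [  0.4 -72.9]
```

Close view: the short cell's stopper is at (401,344), the empty short slot at (401,403), and everything agrees with the model to within 1 mm. I'll grasp it.

>>> servo_tool:
  rows:
    - [32,[-0.5,-0.5,25],[0,0,0]]
    - [32,[0,0,19],[0,0,0]]
    - [32,[0,0,0],[0,0,0]]
    - [5,[0,0,0],[0,0,0]]
    - [5,[0,0,0],[0,0,0]]
    - [5,[0,0,0],[0,0,0]]
    - [5,[0,0,0],[0,0,0]]
  force: 25

```text
clock: 10.65
eef_pos: [533.3, 25.1, 37.7]
tcp_rot: [3.139, -0.0, 1.647]
contact_force: [-0.4, 0.5, 7.4]
opening: 0.138
```

>>> servo_tool:
  rows:
    - [5,[0,0,-15],[0,0,0]]
    - [5,[0,0,-23],[0,0,0]]
    - [5,[-10,0,0],[0,0,0]]
    - [5,[-19,0,0],[0,0,0]]
    - [5,[-10,0,0],[0,0,0]]
    - [5,[0,0,0],[0,0,0]]

```text
clock: 11.4
eef_pos: [534.7, -15.1, 73.7]
tcp_rot: [-3.14, -0.0, 1.645]
contact_force: [-0.4, -0.3, -0.3]
opening: 0.138
```

Run:
```python
from h import *
plan(W(0,-72,74),yaw=np.pi/2+c)
s=sense();print("case",Rc.T@(s["eef_pos"][:2]-C))
K,M=cal("wrist");im=grab_frame("wrist")
for t in np.vstack([W(x,y,32) for x in(-7.25,7.25) for y in(-79.25,-64.75)]): cv2.circle(im,tuple(int(v) for v in proj(K,M,t)),1,(0,0,255),-1)
cv2.imwrite("pics/w5.png",cv2.resize(im[180:390,130:410],(800,600),interpolation=2))
```

```text
at [534.7 -15.1  73.7] rot [-3.14  -0.     1.645] t 11.4 toolshift [ 1.5  1.3 -0.3] rows 0.034029045175618576
turn deg [-0.06 -0.01  0.  ]
case [ -1.30364021 -73.53954037]
```

View pics/w5.png

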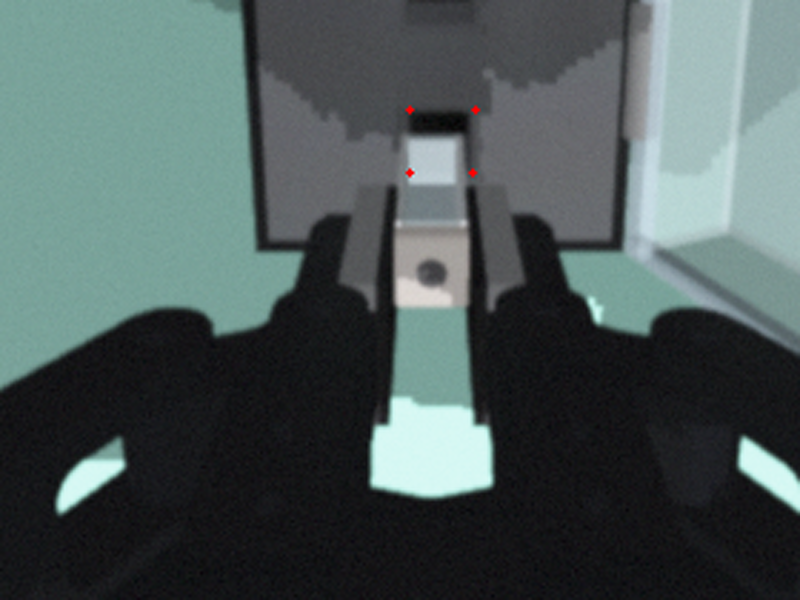

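>>> servo_tool:
  rows:
    - [5,[1.3,1.2,0],[0,0,0]]
    - [5,[0,0,0],[0,0,0]]

```text
clock: 11.7
eef_pos: [536.3, -12.2, 74.2]
tcp_rot: [-3.141, -0.0, 1.647]
contact_force: [-0.3, -1.0, -0.2]
opening: 0.139
```

Run:
```python
from h import *
s=sense();print("case",Rc.T@(s["eef_pos"][:2]-C),s["eef_pos"])
K,M=cal("wrist")
p=ray(K,M,(280.9,273.1),90);print(Rc.T@(p[:2]-C))
```

```text
case [  0.4324886  -70.70948506] [536.25903265 -12.18399587  74.1548739 ]
[ -0.68096846 -69.19043666]
```

>>> servo_tool:
  rows:
    - [5,[-1.2,-0.4,0],[0,0,0]]
    - [5,[0,0,0],[0,0,0]]
    - [5,[0,0,0],[0,0,0]]

```text
clock: 12.08
eef_pos: [535.9, -13.8, 74.3]
tcp_rot: [3.142, 0.0, 1.647]
contact_force: [0.2, -0.5, -1.5]
opening: 0.14
```

>>> servo_tool:
  rows:
    - [5,[0,0,0],[0,0,0]]

```text
clock: 12.2
eef_pos: [536.0, -13.9, 74.3]
tcp_rot: [3.141, 0.0, 1.647]
contact_force: [0.5, 0.3, 0.2]
opening: 0.136
```

Run:
```python
from h import *
for i in range(4):
    K,M=cal("wrist");im=grab_frame("wrist");s=sense();print("case",np.round(Rc.T@(s["eef_pos"][:2]-C),2),s["eef_pos"])
cv2.imwrite("w6.png",im)
```

```text
case [-2.000e-02 -7.232e+01] [535.92746561 -13.82126045  74.28971619]
case [ -0.   -72.31] [535.94614908 -13.81425226  74.32118074]
case [ -0.   -72.32] [535.94485525 -13.82515818  74.29377289]
case [-4.000e-02 -7.232e+01] [535.90491261 -13.82667262  74.2631549 ]
```

>>> servo_tool:
  rows:
    - [5,[0,0,8],[0,0,0]]
    - [5,[0,0,6],[0,0,0]]
    - [5,[0,0,5],[0,0,0]]
    - [5,[0,0,0],[0,0,0]]

```text
clock: 12.9
eef_pos: [535.6, -13.8, 54.7]
tcp_rot: [-3.141, -0.0, 1.647]
contact_force: [-0.9, 0.6, 0.2]
opening: 0.136
```

Entered without force (foot about 11 mm deep). I'll lower it home.

>>> servo_tool:
  rows:
    - [5,[0,0,7],[0,0,0]]
    - [5,[0,0,6],[0,0,0]]
    - [5,[0,0,4],[0,0,0]]
    - [5,[0,0,0],[0,0,0]]

```text
clock: 13.4
eef_pos: [535.9, -13.8, 38.0]
tcp_rot: [-3.141, -0.0, 1.647]
contact_force: [0.3, 1.1, -0.5]
opening: 0.136
```

>>> servo_tool:
  rows:
    - [32,[0,0,0],[0,0,0]]
    - [32,[0,0,0],[0,0,0]]
    - [32,[0,0,0],[0,0,0]]
    - [32,[0,0,-20],[0,0,0]]
    - [32,[0,0,-60],[0,0,0]]
    - [32,[0,0,-60],[0,0,0]]

```text
clock: 14.15
eef_pos: [535.4, -13.8, 179.6]
tcp_rot: [-3.14, -0.0, 1.647]
contact_force: [1.7, 0.3, -0.2]
opening: 0.374
```

Run:
```python
from h import *
plan([514,-256,240],yaw=np.pi/2+c)
```

```text
at [535.4 -13.8 179.6] rot [-3.14  -0.     1.647] t 14.15 toolshift [-239.9  -39.8  -60.4] rows 4.175843133824103
turn deg [-0.07 -0.01  0.11]
```

>>> servo_tool:
  rows:
    - [50,[-50,-7,-10],[0,0,0]]
    - [50,[-58,-7,-10],[0,0,0]]
    - [50,[-58,-7,-10],[0,0,0]]
    - [50,[-58,-7,-10],[0,0,0]]
    - [50,[-45,-7,0],[0,0,0]]
    - [50,[0,0,0],[0,0,0]]
    - [50,[0,0,0],[0,0,0]]

```text
clock: 15.02
eef_pos: [521.1, -284.2, 218.0]
tcp_rot: [-3.141, -0.001, 1.646]
contact_force: [-0.7, -0.0, 0.6]
opening: 0.587
```

Run:
```python
from h import *
K,M=cal("wrist");im=grab_frame("wrist");s=sense();print(s["eef_pos"]);found("wrist","long_cell_2",M);found("wrist","amber_bottle",M)
np.savez("w7.npz",K=K,M=M,im=im)
for t in trace("wrist","long_cell_2")[:2]:
    m=t["mask"].astype(np.uint8);print(t["conf"],cv2.boundingRect(m))
cv2.imwrite("pics/w7.png",cv2.resize(im,(800,600),interpolation=2))
```

```text
[ 521.24551472 -283.68432982  218.0478463 ]
wrist long_cell_2 0.6 [ 514. -308.   49.]
wrist amber_bottle 0.67 [ 578. -420.   70.]
0.71 (260, 186, 23, 42)
```

View pics/w7.png

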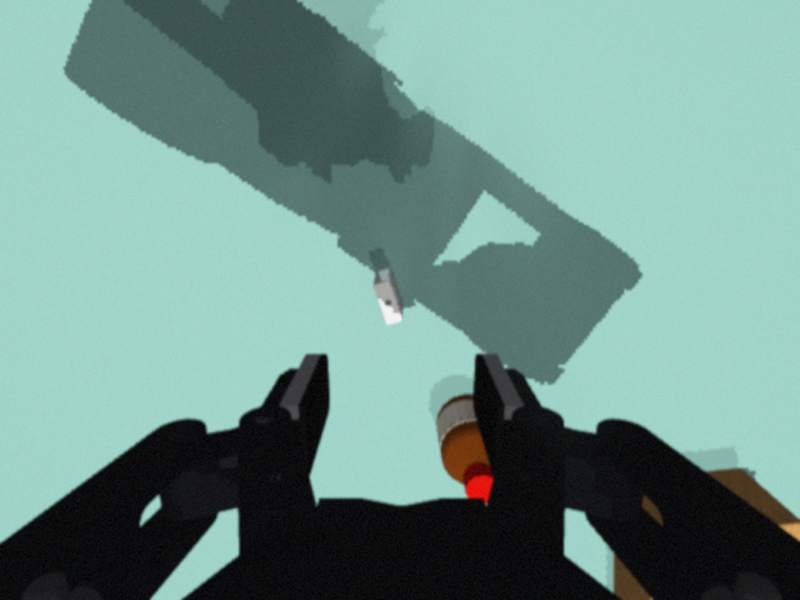

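Run:
```python
from h import *
d=np.load("w7.npz");K,M=d["K"],d["M"]
r=lambda u,v,z=50:ray(K,M,(u*.7,v*.7),z)
a,b,o=r(393.5,322),r(382.5,281),r(389,302);print(a,b,o,np.linalg.norm(a-b),"axis yaw",np.arctan2(*(b-a)[[0,1]])*-1)
im=d["im"][180:235,250:295]
cv2.imwrite("pics/w7c.png",cv2.resize(im,None,fx=10,fy=10,interpolation=2))
```

```text
[ 517.4501105  -324.36170657   50.        ] [ 507.34866897 -293.69104923   50.        ] [ 513.08848066 -309.15158317   50.        ] 32.29130443625457 axis yaw 0.31816306131022587
```

View pics/w7c.png

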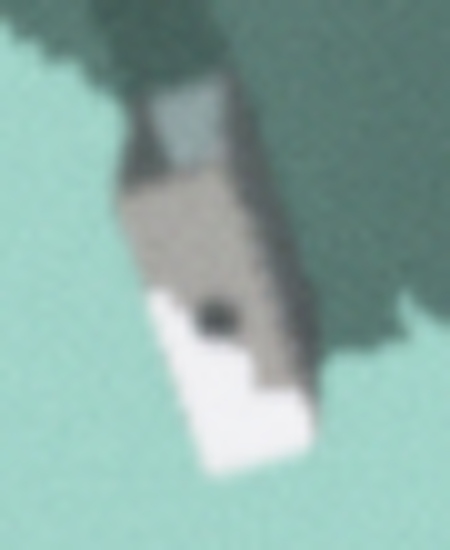

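>>> servo_tool:
  rows:
    - [34,[0,0,0],[0,0,-7.5]]
    - [34,[0,0,20],[0,0,-7.5]]
    - [34,[0,0,20],[0,0,0]]
    - [34,[0,0,0],[0,0,0]]
    - [34,[0,0,0],[0,0,0]]

```text
clock: 15.85
eef_pos: [521.9, -284.4, 179.0]
tcp_rot: [3.141, 0.001, 1.909]
contact_force: [0.1, 0.1, 0.5]
opening: 0.399
```

Run:
```python
from h import *
plan([512.9,-309.3,90],yaw=np.pi/2+.335)
```

```text
at [ 521.9 -284.4  179. ] rot [3.141e+00 1.000e-03 1.909e+00] t 15.85 toolshift [-20.4 -16.8  89. ] rows 1.547786300806981
turn deg [0.03 0.03 0.18]
```

>>> servo_tool:
  rows:
    - [34,[-10,-8,40],[0,0,0]]
    - [34,[-10.5,-9,49],[0,0,0]]
    - [34,[0,0,0],[0,0,0]]
    - [34,[0,0,0],[0,0,0]]
    - [34,[0,0,0],[0,0,0]]

```text
clock: 16.48
eef_pos: [513.7, -310.1, 91.6]
tcp_rot: [3.139, 0.003, 1.909]
contact_force: [-0.8, 1.0, -0.4]
opening: 0.398
```

Run:
```python
from h import *
K,M=cal("wrist");im=grab_frame("wrist");s=sense();plan([512.9,-309.3,34],yaw=np.pi/2+.335)
np.savez("w8.npz",K=K,M=M,im=im);found("wrist","long_cell_2",M)
cv2.imwrite("pics/w8.png",cv2.resize(im[180:390,130:410],(800,600),interpolation=2))
```

```text
at [ 513.5 -310.    91.4] rot [3.139e+00 2.000e-03 1.909e+00] t 16.525 toolshift [ 1.  -0.5 57.4] rows 0.9564954660951516
turn deg [0.12 0.14 0.17]
wrist long_cell_2 0.77 [ 515. -306.   49.]
```

View pics/w8.png

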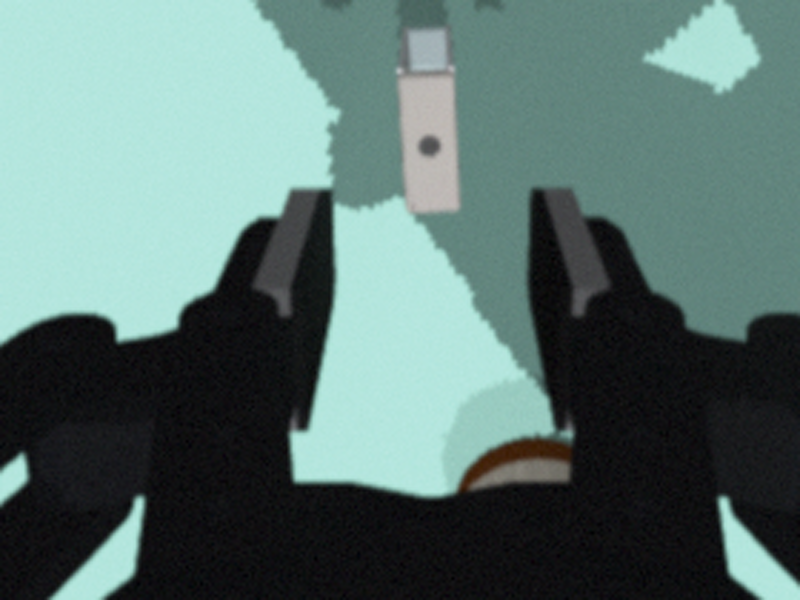

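Run:
```python
from h import *
d=np.load("w8.npz");K,M=d["K"],d["M"]
r=lambda u,v,z=50:ray(K,M,(130+u*.35,180+v*.35),z)
a,b,o=r(433,212),r(428,72),r(430,146);print(a,b,o,np.linalg.norm(a-b),-np.arctan2(*(b-a)[:2]))
plan(np.r_[o[:2],34],yaw=np.pi/2+.37)
```

```text
[ 518.23642057 -324.65177336   50.        ] [ 506.30229275 -293.91971671   50.        ] [ 512.33748995 -309.8543929    50.        ] 32.96790428697851 0.3704042650046316
at [ 513.3 -309.9   91.1] rot [3.140e+00 2.000e-03 1.909e+00] t 16.575 toolshift [ 0.5 -1.  57.1] rows 0.9514337933405138
turn deg [ 0.1   0.12 -1.83]
```

The stopper dot is at (430,146) in the crop, the cell's axis at yaw 0.370, and the measured length of 33 mm fits. I'll grasp it.

>>> servo_tool:
  rows:
    - [34,[0.5,-1,20],[0,0,-1.8]]
    - [34,[0,0,20],[0,0,0]]
    - [34,[0,0,17],[0,0,0]]
    - [34,[0,0,0],[0,0,0]]
    - [5,[0,0,0],[0,0,0]]
    - [5,[0,0,0],[0,0,0]]
    - [5,[0,0,0],[0,0,0]]
    - [5,[0,0,0],[0,0,0]]

```text
clock: 17.58
eef_pos: [511.2, -309.6, 32.6]
tcp_rot: [3.141, 0.0, 1.94]
contact_force: [0.6, 0.1, -0.6]
opening: 0.137
```

Run:
```python
from h import *
s=sense();R=Ro.from_euler('xyz',s["tcp_rot"]);print(s["eef_pos"],s["opening"],"cell in tool",R.inv().apply(np.array([512.34,-309.85,s["eef_pos"][2]])-s["eef_pos"]))
```

```text
[ 511.20570815 -309.63205045   32.60354849] 0.13701718423316916 cell in tool [-6.12451276e-01  9.79297265e-01  5.50968868e-04]
```

>>> servo_tool:
  rows:
    - [5,[0,0,-20],[0,0,0]]
    - [5,[0,0,-40],[0,0,0]]
    - [5,[0,0,-30],[0,0,5]]
    - [5,[0,0,0],[0,0,6]]
    - [5,[0,0,0],[0,0,6]]
    - [5,[0,0,0],[0,0,0]]

```text
clock: 18.32
eef_pos: [511.3, -309.7, 123.7]
tcp_rot: [3.14, 0.001, 1.644]
contact_force: [0.4, 0.6, -0.1]
opening: 0.138
```

Run:
```python
from h import *
plan(W(0,-28,110),yaw=np.pi/2+c)
```

```text
at [ 511.3 -309.7  123.7] rot [3.140e+00 1.000e-03 1.644e+00] t 18.325 toolshift [337.6  46.1  13.5] rows 5.683851375012919
turn deg [ 0.07  0.05 -0.05]
```

>>> servo_tool:
  rows:
    - [5,[30,4,0],[0,0,0]]
    - [5,[50,7,0],[0,0,0]]
    - [5,[55,7,0],[0,0,0]]
    - [5,[55,7,0],[0,0,0]]
    - [5,[55,7,0],[0,0,0]]
    - [5,[50,7,0],[0,0,0]]
    - [5,[30,4,0],[0,0,0]]
    - [5,[12.6,3,0],[0,0,0]]

```text
clock: 19.32
eef_pos: [532.7, 32.0, 122.8]
tcp_rot: [3.141, -0.0, 1.647]
contact_force: [0.1, -0.3, 0.0]
opening: 0.135
```

>>> servo_tool:
  rows:
    - [5,[0,0,15],[0,0,0]]
    - [5,[0,0,15],[0,0,0]]
    - [5,[0,0,0],[0,0,0]]
    - [5,[0,0,0],[0,0,0]]
    - [5,[0,0,0],[0,0,0]]

```text
clock: 19.95
eef_pos: [532.8, 30.1, 92.5]
tcp_rot: [3.141, 0.0, 1.643]
contact_force: [0.2, 0.2, -0.4]
opening: 0.138
```

Run:
```python
from h import *
plan(W(0,-28,90),yaw=np.pi/2+c)
K,M=cal("wrist");im=grab_frame("wrist");np.savez("w9.npz",K=K,M=M,im=im)
zt=sense()["eef_pos"][2]+17.4;print(zt)
e=sense()["eef_pos"];print("tcp case",Rc.T@(e[:2]-C))
# outline points: slot rim red, expected held-cell top blue, short cells tops green
q=lambda p:tuple(int(round(v)) for v in (proj(K,M,p)-[130,150])*800/280)
big=cv2.resize(im[150:360,130:410],(800,600),interpolation=2)
for x in(-7.25,7.25):
  for y in(-45.25,-10.75): cv2.circle(big,q(W(x,y,32)),3,(0,0,255),-1)
for y in(-72,72,28): cv2.circle(big,q(W(0,y,54)),3,(0,255,0),-1)
ec=Rc.T@(e[:2]-C)
for x in(-6.25,6.25):
  for y in(-16.25,16.25): cv2.circle(big,q(W(ec[0]+x,ec[1]+y,zt)),3,(255,0,0),-1)
cv2.imwrite("pics/w9.png",big)
```

```text
at [532.8  30.1  92.5] rot [3.141 0.    1.643] t 19.95 toolshift [ 0.3 -0.1  2.5] rows 0.0424888520148524
turn deg [ 0.03  0.   -0.12]
110.03778856207245
tcp case [  0.15089073 -28.13867561]
```

View pics/w9.png

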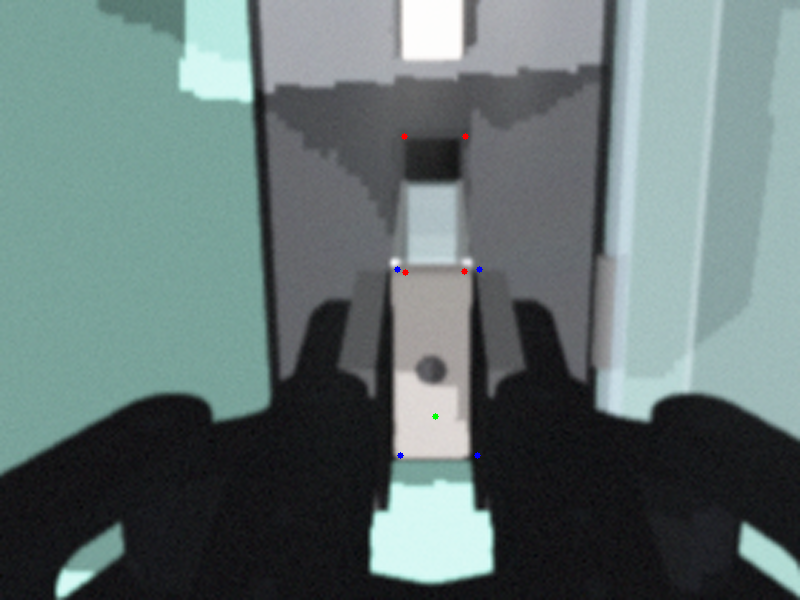

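The slot's rim at (405–465,137) matches the prediction. The held cell (rows 265–458) is centred on the TCP along y. I'll lower it with a force check.

>>> servo_tool:
  rows:
    - [5,[0.1,0,12],[0,0,0]]
    - [5,[0,0,10],[0,0,0]]
    - [5,[0,0,7],[0,0,0]]
    - [5,[0,0,5],[0,0,0]]
    - [5,[0,0,4],[0,0,0]]
    - [5,[0,0,0],[0,0,0]]

```text
clock: 20.75
eef_pos: [532.4, 30.6, 54.1]
tcp_rot: [-3.141, 0.0, 1.643]
contact_force: [0.0, 0.8, -0.5]
opening: 0.136
```

>>> servo_tool:
  rows:
    - [5,[0,0,6],[0,0,0]]
    - [5,[0,0,6],[0,0,0]]
    - [5,[0,0,5],[0,0,0]]
    - [5,[0,0,0],[0,0,0]]

```text
clock: 21.25
eef_pos: [532.3, 30.6, 36.9]
tcp_rot: [-3.141, -0.0, 1.643]
contact_force: [-0.1, 0.4, 0.3]
opening: 0.135
```

>>> servo_tool:
  rows:
    - [30,[0,0,0],[0,0,0]]
    - [30,[0,0,0],[0,0,0]]
    - [30,[0,0,0],[0,0,0]]
    - [30,[0,0,-20],[0,0,0]]
    - [30,[0,0,-60],[0,0,0]]
    - [30,[0,0,-60],[0,0,0]]
    - [30,[0,0,0],[0,0,0]]
    - [30,[0,0,0],[0,0,0]]

```text
clock: 22.25
eef_pos: [532.2, 30.6, 177.2]
tcp_rot: [3.142, -0.0, 1.643]
contact_force: [-0.4, 1.1, 0.3]
opening: 0.355
```

Run:
```python
from h import *
K,M=cal("wrist");im=grab_frame("wrist");np.savez("w10.npz",K=K,M=M,im=im)
print(sense()["eef_pos"])
for t in("short_cell_1","long_cell_1"):
    found("wrist",t,M)
    for d in trace("wrist",t):
        ys,xs=np.nonzero(d["mask"]);print(t,round(d["conf"],2),xs.min(),xs.max(),ys.min(),ys.max())
# stopper dots: dark spots near predicted tops
g=cv2.cvtColor(im,6)
for y in(72,28,-28,-72):
    u=proj(K,M,W(0,y,54));x0,y0=np.round(u).astype(int)
    print(y,"pred",np.round(u,1));print(g[y0-4:y0+5,x0-5:x0+6])
plan(W(42+100,0,200),yaw=np.pi/2+c)
```

```text
[531.58449048  30.51551504 176.29260934]
wrist short_cell_1 0.84 [534.  -5.  54.]
wrist short_cell_1 0.5 [525. 126.  50.]
short_cell_1 0.6 274 289 71 90
short_cell_1 0.49 231 444 20 297
wrist long_cell_1 0.92 [536.  31.  53.]
wrist long_cell_1 0.72 [528.  85.  52.]
long_cell_1 0.68 274 288 176 216
long_cell_1 0.67 274 288 115 154
72 pred [282.2  78.5]
[[251 252 252 251 251 251 251 251 251 251 250]
 [251 252 251 249 246 247 249 251 251 251 250]
 [251 250 244 231 223 231 240 248 251 251 250]
 [251 246 225 195 190 191 220 243 249 251 250]
 [250 237 194 176 174 177 198 233 249 251 250]
 [249 231 187 173 174 180 193 230 248 251 251]
 [250 238 197 174 177 176 201 236 249 250 251]
 [250 245 223 198 194 197 226 244 250 251 250]
 [251 250 243 234 230 233 243 249 251 251 250]]
28 pred [282.3 135. ]
[[250 249 248 247 247 247 247 248 247 247 245]
 [249 249 246 241 237 239 243 247 248 247 246]
 [248 247 236 219 202 209 230 242 247 247 246]
 [248 242 213 178 164 169 195 231 245 247 245]
 [247 237 195 159 154 154 170 218 241 247 246]
 [248 238 197 160 149 155 172 217 242 247 245]
 [248 243 220 180 
[... 456 characters left out ...]
69 193 198 195 175]
 [193 191 181 171 172 176 188 194 199 195 178]
 [193 195 194 190 190 193 193 197 200 196 176]]
-72 pred [282.4 245.8]
[[197 198 195 192 190 194 196 199 199 201 183]
 [194 193 181 161 156 162 178 196 199 199 184]
 [195 183 153 124 106 119 144 182 200 197 182]
 [193 179 131  97  91  92 123 173 195 196 180]
 [196 178 135 101  89  92 124 174 196 198 185]
 [193 186 158 130 112 116 146 182 198 197 181]
 [196 191 182 170 161 164 179 192 197 199 181]
 [193 194 193 192 189 190 195 195 194 197 186]
 [188 188 192 189 190 194 188 191 192 190 176]]
at [531.7  30.6 175.9] rot [-3.139 -0.     1.643] t 22.5 toolshift [ 28.  142.8 -24.4] rows 2.459541987987818
turn deg [-0.14 -0.   -0.09]
```

All four stopper dots fall within about 0.5 px (roughly 0.5 mm) of the points predicted for fully home cells. Next is the lid: closed fingers go behind it and pull it forward.

>>> servo_tool:
  rows:
    - [0,[10,40,-5],[0,0,0]]
    - [0,[10,60,0],[0,0,0]]
    - [0,[8,55,0],[0,0,0]]
    - [0,[0,14,0],[0,0,0]]
    - [0,[0,0,30],[0,0,0]]
    - [0,[0,0,45],[0,0,0]]
    - [0,[0,0,40],[0,0,0]]
    - [0,[0,0,0],[0,0,0]]

```text
clock: 23.5
eef_pos: [695.3, 70.2, 63.3]
tcp_rot: [-3.133, 0.0, 1.643]
contact_force: [0.3, -0.6, 1.0]
opening: 0.0
```

Run:
```python
from h import *
e=sense();print("case",Rc.T@(e["eef_pos"][:2]-C),e["eef_pos"],e["opening"],e["contact_force"])
```

```text
case [165.12156408  -0.34056699] [695.29484647  70.16821198  63.30831526] 0.00025377602718430075 [ 0.31402037 -0.58298652  0.95933512]
```

>>> servo_tool:
  rows:
    - [0,[0,-12,0],[0,0,0]]
    - [0,[0,-8,-2],[0,0,0]]
    - [0,[0,-8,-2],[0,0,0]]
    - [0,[0,-8,-3],[0,0,0]]
    - [0,[0,-8,-3],[0,0,0]]
    - [0,[0,-8,-3],[0,0,0]]
    - [0,[0,-8,-3],[0,0,0]]
    - [0,[0,-8,-3],[0,0,0]]

```text
clock: 24.5
eef_pos: [644.5, 66.9, 94.4]
tcp_rot: [3.112, -0.0, 1.643]
contact_force: [29.5, 1.5, 29.7]
opening: 0.003
```

>>> servo_tool:
  rows:
    - [0,[0,-8,-3],[0,0,0]]
    - [0,[0,-8,-3],[0,0,0]]
    - [0,[0,-8,-3],[0,0,0]]
    - [0,[0,-8,-2],[0,0,0]]
    - [0,[0,-8,-2],[0,0,0]]
    - [0,[0,-5,0],[0,0,0]]
    - [0,[0,0,0],[0,0,0]]

```text
clock: 25.38
eef_pos: [608.3, 64.3, 115.4]
tcp_rot: [3.094, -0.001, 1.643]
contact_force: [25.2, -0.4, 71.5]
opening: 0.001
```

Run:
```python
from h import *
e=sense();print("case",Rc.T@(e["eef_pos"][:2]-C),e["eef_pos"],e["contact_force"])
for n in("side","scene"):
    K,M=cal(n);im=grab_frame(n);found(n,"lid",M);found(n,"lid_grip",M)
```

```text
case [77.97973065  0.27063018] [608.3463112   64.3351245  115.42232384] [25.17852401 -0.40789926 71.54389171]
side lid 0.88 [344.  94.  64.]
side lid 0.78 [573.  18. 117.]
side lid_grip 0.94 [353.  89.  63.]
side lid_grip 0.7 [572.  17. 113.]
scene lid 0.88 [590.  37.  82.]
scene lid 0.61 [355.  98.  68.]
```

The tool is pressing on something (about 70 N upward), so the push did not go as planned. I'll back straight up and find out where the lid is.

>>> servo_tool:
  rows:
    - [0,[0,0,-25],[0,0,0]]
    - [0,[0,10,-20],[0,0,0]]
    - [0,[0,15,-40],[0,0,0]]
    - [0,[0,0,-20],[0,0,0]]
    - [0,[0,0,0],[0,0,0]]

```text
clock: 26.3
eef_pos: [612.1, 64.5, 206.2]
tcp_rot: [3.138, -0.0, 1.643]
contact_force: [-0.1, 0.2, 0.2]
opening: -0.003
```

Run:
```python
from h import *
e=sense();print(e["clock"],"case",Rc.T@(e["eef_pos"][:2]-C),e["eef_pos"],e["contact_force"])
for n in("side","scene","wrist"):
    K,M=cal(n);im=grab_frame(n);cv2.imwrite(f"L_{n}.png",im);np.savez(f"L_{n}.npz",K=K,M=M,im=im)
    found(n,"lid",M);found(n,"lid_grip",M)
    for d in trace(n,"lid_grip"):
        ys,xs=np.nonzero(d["mask"]);print(n,"grip",round(d["conf"],2),xs.mean().round(1),ys.mean().round(1),len(xs))
    for th in(0,.5,1,1.5,1.9,2.0):
        x=-72*np.cos(th)+45*np.sin(th);z=72*np.sin(th)+45*np.cos(th)
        print(n,th,np.round(proj(K,M,W(42+x,0,32+z)),1))
```

```text
26.3 case [81.75711939  0.13505668] [612.12338545  64.47919375 206.1538877 ] [-0.07890399  0.16492787  0.20644713]
side lid 0.85 [347.  96.  63.]
side lid 0.82 [568.  25. 111.]
side lid 0.22 [648. 458.  61.]
side lid_grip 0.89 [565.  26. 105.]
side lid_grip 0.86 [350.  91.  64.]
side grip 0.9 209.1 188.7 1698
side grip 0.87 291.8 185.2 1214
side grip 0.42 284.1 197.8 2512
side 0 [266.3 188.1]
side 0.5 [277.3 178.3]
side 1 [292.4 172.9]
side 1.5 [307.3 173.6]
side 1.9 [316.3 178.2]
side 2.0 [317.9 179.8]
scene lid 0.88 [358. 102.  67.]
scene lid 0.74 [578.  51.  88.]
scene lid 0.47 [ 601. -427.   59.]
scene lid_grip 0.85 [361. 100.  65.]
scene lid_grip 0.6 [580.  51.  93.]
scene grip 0.75 296.1 214.6 2111
scene grip 0.58 269.9 168.5 1519
scene 0 [282.7 199.2]
scene 0.5 [289.5 198.4]
scene 1 [298.6 204.5]
scene 1.5 [307.9 216.3]
scene 1.9 [313.5 227.8]
scene 2.0 [314.5 230.7]
wrist lid 0.91 [373.  95.  63.]
wrist lid 0.67 [566.  85. 111.]
wrist lid_grip 0.92 [563.  93. 105.]
wrist lid_grip 0.78 [374.  93.  63.]
wrist grip 0.98 28.9 135.0 11229
wrist grip 0.62 224.3 176.3 17540
wrist grip 0.55 215.1 176.5 21318
wrist 0 [158.8 199. ]
wrist 0.5 [182.9 207.9]
wrist 1 [231.1 211.7]
wrist 1.5 [283.8 208. ]
wrist 1.9 [313.5 201. ]
wrist 2.0 [318.4 199.1]
```

>>> servo_tool:
  rows:
    - [0,[0,0,0],[0,0,0]]
    - [0,[0,0,0],[0,0,0]]
    - [0,[0,0,0],[0,0,0]]
    - [0,[0,0,0],[0,0,0]]

```text
clock: 27.4
eef_pos: [611.3, 64.4, 204.3]
tcp_rot: [3.142, -0.0, 1.643]
contact_force: [0.1, 0.8, 0.0]
opening: 0.002
```

```bash
cat > lid.py <<'E'
from h import *
for n in("side","scene","wrist"):
    K,M=cal(n);im=grab_frame(n);d=np.load(f"L_{n}.npz");df=cv2.absdiff(im,d["im"]).max(2)
    print(n,"changed px",(df>40).sum())
    np.savez(f"L_{n}.npz",K=K,M=M,im=im)
    found(n,"lid",M);found(n,"lid_grip",M)
print(sense()["clock"])
E
python3 lid.py
python3 - <<'E'
from h import *
d=np.load("L_side.npz");K,M,im=d["K"],d["M"],d["im"]
# project lid-top corners at candidate angles; dark block search between
g=cv2.cvtColor(im,6)
def P(x,y,z,th): return proj(K,M,W(42+x*np.cos(th)+z*np.sin(th),y,32-x*np.sin(th)+z*np.cos(th)))
for th in np.arange(.4,2.05,.1):
    m=np.zeros(g.shape,np.uint8)
    pts=np.array([P(x,y,z,th) for x in(-66,-78) for y in(-9,9) for z in(33,55)],np.float32)
    cv2.fillConvexPoly(m,cv2.convexHull(pts).astype(np.int32),1)
    print(round(th,1),np.round(pts.mean(0)),int(g[m>0].mean()))
x0,y0=270,150
print(g[y0:y0+46:2,x0:x0+60:2])
E
```

```text
side changed px 46
side lid 0.85 [349.  93.  60.]
side lid 0.71 [568.  28. 111.]
side lid_grip 0.67 [352.  91.  61.]
side lid_grip 0.66 [566.  28. 109.]
scene changed px 0
scene lid 0.64 [580.  48.  89.]
scene lid 0.55 [354. 101.  69.]
scene lid_grip 0.65 [360. 103.  65.]
wrist changed px 490
wrist lid 0.7 [373.  95.  64.]
wrist lid_grip 0.97 [374.  93.  64.]
wrist lid_grip 0.56 [563.  93. 107.]
27.85
0.4 [275. 180.] 87
0.5 [277. 179.] 85
0.6 [280. 177.] 81
0.7 [283. 176.] 89
0.8 [286. 175.] 96
0.9 [289. 174.] 84
1.0 [292. 173.] 62
1.1 [295. 173.] 33
1.2 [298. 173.] 53
1.3 [301. 173.] 89
1.4 [304. 173.] 109
1.5 [307. 174.] 118
1.6 [310. 174.] 118
1.7 [312. 175.] 118
1.8 [314. 177.] 118
1.9 [316. 178.] 118
2.0 [318. 180.] 119
[[119 118 119 118 120 123 119 118 119 119 117 119 120 118 117 118 119 120
  117 119 121 119 121 118 116 119 116 120 116 119]
 [116 114 115 119 126 118 113 116 116 119 117 122 119 117 118 117 119 117
  120 118 118 119 119 120 117 119 118 119 116 117]
 [102 101 113 112 103 114 107 109 118 119 119 120 120 119 116 120 119 118
  122 117 119 119 118 117 119 118 118 119
[... 1810 characters left out ...]
 98  89  87  97 102 110
  118 119 118 119 117 119 120 116 119 120 119 118]
 [ 80  72 122 115 132  66  67  93  76  73 107 109 106  87  90 101 119 119
  118 122 120 121 121 119 118 120 118 118 120 121]
 [ 81  60 100 149 140  68  61  99  74  71  88 110 109  97  91  99 112 119
  119 119 118 119 122 120 123 120 117 117 120 121]
 [ 82  73  85 112  70  62  69  91  77  74  78 114 106 107  95  94 104 118
  118 118 120 119 119 121 118 118 122 119 122 119]
 [ 80  76  69  67  71  51  66  69  95  76  72 107 110 107  96  92  98 119
  118 120 121 119 121 119 121 120 119 119 118 107]
 [ 82  78  68  67  70  44  66  34 101  75  77  83 107 105 103  94  97 111
  117 118 119 122 121 119 115 107 107  64  67  65]]
```

Comparing the side picture with the model puts the lid at about 1.1 rad, balanced and still. The first pull carried it most of the way, and a short, nearly horizontal push will finish it.

>>> servo_tool:
  rows:
    - [0,[0,15,0],[0,0,0]]
    - [0,[0,0,50],[0,0,0]]
    - [0,[0,0,51],[0,0,0]]
    - [0,[0,0,0],[0,0,0]]
    - [0,[0,-8,0],[0,0,0]]
    - [0,[0,-6,0],[0,0,0]]
    - [0,[0,-6,0],[0,0,0]]
    - [0,[0,-6,0],[0,0,0]]

```text
clock: 28.85
eef_pos: [600.4, 63.6, 104.3]
tcp_rot: [3.14, -0.0, 1.643]
contact_force: [0.3, -0.7, 0.3]
opening: 0.0
```

>>> servo_tool:
  rows:
    - [0,[0,-6,0],[0,0,0]]
    - [0,[0,-6,0],[0,0,0]]
    - [0,[0,-5,0],[0,0,0]]
    - [0,[0,0,0],[0,0,0]]

```text
clock: 29.35
eef_pos: [582.9, 62.3, 103.2]
tcp_rot: [-3.141, 0.0, 1.643]
contact_force: [0.2, -0.6, 0.3]
opening: -0.001
```

```bash
python3 lid.py
```

```text
side changed px 7653
side lid 0.95 [348.  92.  64.]
side lid 0.59 [552.  27.  95.]
side lid_grip 0.81 [551.  24.  94.]
side lid_grip 0.75 [536.  18.  67.]
side lid_grip 0.65 [348.  91.  65.]
scene changed px 8859
scene lid 0.95 [568.  28.  77.]
scene lid 0.64 [354.  91.  70.]
scene lid_grip 0.9 [571.  30.  83.]
scene lid_grip 0.83 [359.  91.  66.]
wrist changed px 56310
wrist lid 0.67 [543. 107.  91.]
wrist lid 0.63 [396.  50.  43.]
wrist lid_grip 0.76 [397.  48.  46.]
wrist lid_grip 0.67 [540. 109.  88.]
29.8
```

>>> servo_tool:
  rows:
    - [0,[0,10,-30],[0,0,0]]
    - [0,[0,20,-50],[0,0,0]]
    - [0,[0,0,-50],[0,0,0]]
    - [0,[0,0,-50],[0,0,0]]
    - [0,[0,0,0],[0,0,0]]
    - [0,[0,0,0],[0,0,0]]
    - [0,[0,0,0],[0,0,0]]
    - [0,[0,0,0],[0,0,0]]

```text
clock: 30.8
eef_pos: [612.7, 64.5, 282.0]
tcp_rot: [-3.139, 0.0, 1.643]
contact_force: [0.6, -1.0, -0.4]
opening: 0.001
```

>>> servo_tool:
  rows:
    - [0,[0,0,0],[0,0,0]]
    - [0,[0,0,0],[0,0,0]]
    - [0,[0,0,0],[0,0,0]]
    - [0,[0,0,0],[0,0,0]]
    - [0,[0,0,0],[0,0,0]]
    - [0,[0,0,0],[0,0,0]]
    - [0,[0,0,0],[0,0,0]]
    - [0,[0,0,0],[0,0,0]]

```text
clock: 31.8
eef_pos: [613.3, 64.5, 283.3]
tcp_rot: [3.142, 0.0, 1.643]
contact_force: [0.1, -0.3, -0.4]
opening: 0.001
```

>>> servo_tool:
  rows:
    - [0,[0,0,0],[0,0,0]]
    - [0,[0,0,0],[0,0,0]]
    - [0,[0,0,0],[0,0,0]]
    - [0,[0,0,0],[0,0,0]]
    - [0,[0,0,0],[0,0,0]]
    - [0,[0,0,0],[0,0,0]]
    - [0,[0,0,0],[0,0,0]]
    - [0,[0,0,0],[0,0,0]]

```text
clock: 32.8
eef_pos: [613.3, 64.5, 283.3]
tcp_rot: [-3.142, 0.0, 1.643]
contact_force: [-0.0, 0.5, 0.7]
opening: 0.0
```

```bash
python3 lid.py
cat > ang.py <<'E'
from h import *
for n in("side","scene"):
    d=np.load(f"L_{n}.npz");K,M,im=d["K"],d["M"],d["im"];g=cv2.cvtColor(im,6)
    def P(x,y,z,th): return proj(K,M,W(42+x*np.cos(th)+z*np.sin(th),y,32-x*np.sin(th)+z*np.cos(th)))
    for th in (0,.03,.06,.1,.2,.3,.4,.5):
        m=np.zeros(g.shape,np.uint8);pts=np.array([P(x,y,z,th) for x in(-66,-78) for y in(-9,9) for z in(31,55)],np.float32)
        cv2.fillConvexPoly(m,cv2.convexHull(pts).round().astype(np.int32),1);print(n,th,int(g[m>0].mean()))
E
python3 ang.py
```

```text
side changed px 8777
side lid 0.79 [535.  36.  62.]
side lid 0.75 [345.  93.  63.]
side lid_grip 0.96 [535.  33.  58.]
side lid_grip 0.79 [349.  91.  66.]
scene changed px 10391
scene lid 0.71 [354. 110.  70.]
scene lid 0.6 [541.  49.  64.]
scene lid_grip 0.78 [362. 104.  64.]
scene lid_grip 0.71 [547.  51.  69.]
scene lid_grip 0.24 [666. 456.  64.]
scene lid_grip 0.19 [465. 276.  42.]
wrist changed px 74119
wrist lid 0.88 [352. 123.  65.]
wrist lid 0.62 [529.  69.  65.]
wrist lid_grip 0.94 [351. 118.  63.]
wrist lid_grip 0.62 [529.  73.  61.]
33.25
side 0 20
side 0.03 20
side 0.06 24
side 0.1 35
side 0.2 60
side 0.3 80
side 0.4 86
side 0.5 83
scene 0 63
scene 0.03 63
scene 0.06 65
scene 0.1 72
scene 0.2 76
scene 0.3 92
scene 0.4 106
scene 0.5 115
```

>>> servo_tool:
  rows:
    - [0,[0,0,0],[0,0,0]]
    - [0,[0,0,0],[0,0,0]]
    - [0,[0,0,0],[0,0,0]]
    - [0,[0,0,0],[0,0,0]]
    - [0,[0,0,0],[0,0,0]]
    - [0,[0,0,0],[0,0,0]]
    - [0,[0,0,0],[0,0,0]]
    - [0,[0,0,0],[0,0,0]]

```text
clock: 34.25
eef_pos: [613.3, 64.5, 283.3]
tcp_rot: [3.142, 0.0, 1.643]
contact_force: [-1.0, -0.0, 0.0]
opening: -0.0
```

```bash
python3 lid.py | grep -E "changed"; python3 ang.py | grep -E " (0|0.03|0.06|0.1) "
python3 - <<'E'
from h import *
d=np.load("L_wrist.npz");K,M,im=d["K"],d["M"],d["im"];g=cv2.cvtColor(im,6)
for y in(72,28,-28,-72):
    u=proj(K,M,W(0,y,54));x0,y0=np.round(u).astype(int);p=g[y0-5:y0+6,x0-5:x0+6].astype(float)
    w=np.clip(np.median(p)-p-8,0,None);w[:1]=w[-1:]=0
    q=np.clip(w[2:9,2:9],0,None);yy,xx=np.mgrid[-3:4,-3:4];print(y,"min",p.min(),"med",np.median(p),"dot offset px",(q*xx).sum()/q.sum(),(q*yy).sum()/q.sum())
for n,t in(("scene","beaker"),("side","reagent_bottle"),("side","amber_bottle")): found(n,t,cal(n)[1])
E
```

```text
side changed px 0
scene changed px 0
wrist changed px 0
side 0 20
side 0.03 20
side 0.06 24
side 0.1 34
scene 0 63
scene 0.03 63
scene 0.06 65
scene 0.1 73
72 min 143.0 med 179.0 dot offset px -0.4935064935064935 0.5627705627705628
28 min 143.0 med 182.0 dot offset px -0.992831541218638 -0.08243727598566308
-28 min 140.0 med 180.0 dot offset px -1.5182186234817814 0.291497975708502
-72 min 138.0 med 170.0 dot offset px -1.2166666666666666 0.15833333333333333
scene beaker 0.69 [465. 276.  40.]
scene beaker 0.35 [545.  52.  68.]
side reagent_bottle 0.79 [652. 445.  47.]
side reagent_bottle 0.49 [ 584. -439.   63.]
side amber_bottle 0.96 [ 584. -439.   62.]
```

Everything is still, the lid is shut, the cells are seated and the bystanders haven't moved. I'm handing in.

```bash
python3 -c "
from rig import *
print(sign_off())"
```

```text
the job is handed in; nothing more can be done
None
```

I opened the far case by its grip and moved the misplaced short cell from long_slot_1 to short_slot_1. Then I slid the bench's long cell into long_slot_1, shut the lid and handed in at about 34 s.

**Cells:** Before closing, all four stopper dots lay within about 0.5 px of the positions predicted for fully home cells. Seen through the shut lid they were within about 1.5 px, roughly 2 mm at most. Both insertions went in without noticeable force.

**Lid:** The grip block matched the shut pose in the side picture: 0–0.03 rad fitted best, and 0.06 and above fitted worse. The scene picture gave the same order but separated the angles less clearly. No pixel changed in any camera over the last second.

**Bystanders:** The beaker and the amber bottle were within about 2 mm of their start positions. The reagent bottle read about 7 mm off in the side camera, close to the detector's error and far from where the arm worked.

**What went wrong:** My first pull on the lid jammed, with about 75 N on the wrist (limit 120 N) and the lid stopped near 1.1 rad. I took the contact to be at the fingertips but could not check whether the gripper body pressed on anything with over 40 N. I backed off straight away and finished with a light horizontal push.

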